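# Lock the display plinth's cam with the slot key

## Robot

A 7-joint arm with a two-finger parallel gripper is mounted at the origin on the work surface. World frame = base frame: x ahead of the robot, y to its left, z up, the work surface at z = 0. Lengths are in m, angles in rad, forces in N, time in s.
With the tool pointing down it reaches from about 0.4 to 0.85 m from the base axis. Payload 10.4 kg.
Tool frame: the origin (TCP) lies midway between the tips of the shut fingers; the grasp point (between the pads) lies 19 mm behind it; z points along the fingers, y is the direction in which the jaws open and shut (so a half turn about z gives the same grasp; the last joint's range is limited). The gripper opens to 87 mm and grips with 3 to 60 N. Pads are 19 mm wide; open, the fingers measure 117 mm over their backs; the gripper's body (75 mm by 190 mm) begins 51 mm behind the grasp point.
Start: joints at [-0.023, 0.332, -0.065, 1.46, 0.022, 1.35, -0.088], TCP at [0.625, 0, 0.223] pointing down, gripper open.
Joint ranges: [-2.6, 2.6], [-0.5, 2.12], [-1.47, 1.34], [0.16, 2.42], [-1.27, 4.41], [0.06, 2.06], [-2.6, 2.6]. Speed limits (rad/s): [2.22, 2.22, 2.79, 2.79, 3.14, 3.14, 3.14].

## Interface

Orientations are given as a rotation vector (axis times angle).
In Python, from plant import read_state, read_camera, finish_job gives the robot as it stands.
- The arm moves only by the tool drive_tool, never from a script. Its argument "targets" is a list of rows, each a list of 4 numbers: the shift along the tool's x, y, z in cm, then the turn about the tool's z in degrees. In form: [[dx, dy, dz, roll], ...]. A call has 1 to 5 rows; each row shifts and turns the pose as measured when the row begins, along the tool's axes as they then stand; what a row does not reach is not made up. A row lasts 1/12 s, in which the tool goes at most 41.7 mm and 7.16 degrees, less where a joint would pass 70% of its speed; a pose out of reach is approached as far as the arm can. A call with a gripper value outside its range is refused whole. "claw" is the closure, from 0 (fully open) to 1 (shut), set as the call begins (left out, the last holds). The fingers move at their own pace and stop on an object; "force" is the grip in N (left out, the last holds). Time passes only in rows, so rows that do not move let the fingers close. It gives the time, the measured TCP pose, the force and the opening at its end, in the units of the state.
- read_state(): the state, without advancing time (a new reading comes with each control period).
- read_camera(name): name is "scene" or "side" or "wrist"; returns a dict with "img" (420x560x3 uint8, blue, green, red), "z_map" (420x560 float32, m along the optical axis (not along the pixel's ray), 0 where there is no reading), "fx", "fy", "cx", "cy" (pixels), "camera_from_world" (4x4, takes a point from world to camera coordinates). Camera axes: x right, y down, z forward; pixel columns grow to the right and rows downward; lengths in m; the calibration is good to about 2 mm. A picture is of the moment at which its call begins.
- finish_job(): hands the job in, once; it reports no verdict.
The state is a dict: "clock": time; "joint_pos": joint angles; "qd": joint speeds; "joint_torque": joint torques, N m; "ee_pos": TCP position; "tool_rot": TCP orientation; "wrist_force": force on the tool from outside, world axes, zero at the start; "ft_torque": the same for the moment, N m; "finger_gap": finger opening in m.
Only numpy, scipy, OpenCV 4.12 (cv2) and the standard library are available. Lean on these libraries where they do the work, as an engineer would, in place of code of your own. Each camera call takes 0.05 s, during which the arm holds its last target. There are 200 camera calls.

## Task

Take the orange slot key from its wooden block, set its blade in the slot of the brass cam on the white plinth and turn the cam clockwise about a quarter turn until it seats firmly at its stop, drawing the end panel in. Work gently, without forcing the cam, touch the plinth and cam only with the key, then put the key back standing fully down in its block. Leave the wedge, the red pot and the yellow jar where they are.

Things in the scene. Friction and masses are not known exactly. Their poses are not given: they have to be found in the camera images.
- key: Slot key, upright, 120 to 200 g. Origin: centre of the blade's lower edge; z up towards the handle, x along the blade's width. Steel blade 26 (x) x 4 (y) mm, the lowest 3 mm 2.6 mm thick; dark flange 40 x 34 mm at z 26 to 32. Symmetric under a half turn. Starts standing in the key block, flange on the block's top (origin 26 mm below point pocket).
- pocket (a point): Centre of the mouth of the pocket in the top of the fixed wooden key block (70 x 60 mm, 40 mm high). Pocket 30 (x) x 8 (y) mm, 32 mm deep; z up, x along the pocket's length.
- cam_nominal (a point): Fixed on the plinth, axes as the plinth's: nominal centre of the cam's top face, 58.6 mm above the table. The real cam floats: it sits up to 3.6 mm off this point along the plinth's +x or -x (friction about 10 N holds it there); y and z are exact. The offset is not measured: find it by feel or camera.
- cam (a joint): Angle of the cam, rad, clockwise from above, 0 to the hard stop at 1.45; starts at 0 to 0.25. At q the slot is the plinth's y axis turned clockwise by q. Brass drum 40 mm across, 12 mm tall; slot 5.6 mm wide, 33 mm long, closed ends, 10 mm deep. Stiff: resists 0.11 N m, rising to 0.19 N m at the stop, and stays where it is left. Blade play about 0.07 rad either way.
- panel (a joint): Travel (m) of the plinth's white end panel (160 x 12 x 45 mm, on the plinth's -y side) towards the plinth, drawn only by the cam: 0 with the cam open, 5.8 mm (0.0058) with the cam seated; 4 mm per rad of cam.
- plinth: Fixed white plinth, 160 (x) x 110 (y) x 45 mm high, origin at the centre of its underside, z up. The cam stands on its top, 15 mm to -y of the centre; two red marks beside the cam show about where the slot points when locked. The key must not bear on cam or plinth with over 45 N in all (about 0.45 N m of turning at the stop, reached some 0.05 rad past it).
- wedge: White wooden wedge 120 x 36 mm, up to 45 mm high, bystander. Origin at the centre of its underside.
- paint_pot: Red mug-like paint pot, 68 mm across, 75 mm high, bystander. Origin at the centre of its underside.
- paint_jar: Yellow closed paint jar, 56 mm across, 70 mm high, bystander. Origin at the centre of its underside.
- key_grip (a point): Centre of the key's orange handle, 55 mm above the key's origin, axes as the key's. Handle 32 (x) x 24 (y) mm, from 32 to 78 mm above the origin. Take it across the 24 mm (y).
Things that resemble listed ones, but are neither listed nor needed, are in the scene too. Of the things that look like the key, the smaller one is meant. There is more than one size of the plinth; the job needs the larger.

How it is judged:
By the outcome, as a careful person would: the job done as asked, in the order asked, and still so for the second after the job is handed in, with the robot touching nothing.
It also fails if it takes over 72 s, if anything falls off the work surface, if the arm or the gripper's body presses on something with over 40 N, if the wrist force passes 120 N, or if a joint passes its speed limit or range.

## Working session

There is one attempt and no reset: what is moved stays moved. The work goes in short steps, Python scripts to look and compute and a tool call to move; the robot and the scene stay as the last step left them, time stands still between calls to the robot, and variables do not carry over. Pictures are saved under pics/ and viewed, about 8 in all and at most 12, crops included, and the job is handed in when it is done.

Besides the shell and the picture viewer there is one more tool, called in YAML: its name, and indented under it one key for each argument. drive_tool: Moves the arm, as the interface text tells. Its arguments: {"type":"object","properties":{"targets":{"type":"array"},"claw":{"type":"number"},"force":{"type":"number"}},"required":["targets"]}

```bash
mkdir -p pics; cat > h.py <<'E'
import numpy as np, cv2
from plant import read_state, read_camera, finish_job
from scipy.spatial.transform import Rotation as R
def cam(n,save=None):
    c=read_camera(n)
    if save: cv2.imwrite(save,c["img"])
    np.savez('/tmp/%s.npz'%n,**c)
    return c
def load(n): return dict(np.load('/tmp/%s.npz'%n))
def world(c,u,v,z=None,plane=None):
    T=np.linalg.inv(c["camera_from_world"])
    d=np.array([(u-c["cx"])/c["fx"],(v-c["cy"])/c["fy"],1.])
    if plane is not None:
        dw=T[:3,:3]@d; s=(plane-T[2,3])/dw[2]
        return T[:3,3]+s*dw
    if z is None: z=c["z_map"][int(round(v)),int(round(u))]
    return T[:3,:3]@(d*z)+T[:3,3]
E
python3 - <<'E'
from h import *
a=cam("scene","pics/a.png");b=cam("side","pics/b.png")
print(read_state())
for c in(a,b): print(np.linalg.inv(c["camera_from_world"])[:3].round(3),c["fx"])
E
```

```text
{'clock': 0.1, 'joint_pos': array([-0.02256517,  0.33279437, -0.06468759,  1.46083656,  0.02160269,
        1.34987459, -0.08848032]), 'qd': array([ 0.00137714, -0.00174698, -0.00072559, -0.00163365, -0.0007649 ,
        0.00017992,  0.00097669]), 'joint_torque': array([ 3.16136166e-04, -6.24538064e+01,  2.38312193e-02, -3.90717781e+01,
       -6.15657773e-02,  3.65302863e-02,  4.60620026e-05]), 'ee_pos': array([ 6.24671692e-01, -3.23909149e-05,  2.21852305e-01]), 'tool_rot': array([-2.22087166e+00, -2.22085497e+00,  1.41710726e-03]), 'wrist_force': array([ 0.14775149, -0.22548251, -0.83041916]), 'ft_torque': array([0.05290273, 0.03588662, 0.01428454]), 'finger_gap': 0.08686659979927103}
[[ 0.118  0.656 -0.745  1.318]
 [ 0.993 -0.088  0.08  -0.072]
 [-0.013 -0.749 -0.662  0.748]] 389.5020450423368
[[ 0.987 -0.099  0.123  0.466]
 [-0.158 -0.626  0.764 -0.789]
 [ 0.001 -0.773 -0.634  0.736]] 401.0116238089745
```

View pics/a.png

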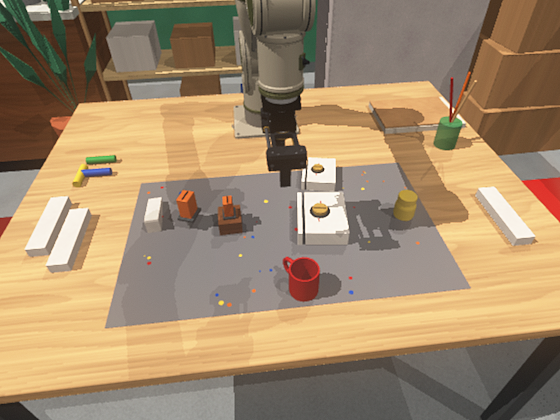

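View pics/b.png

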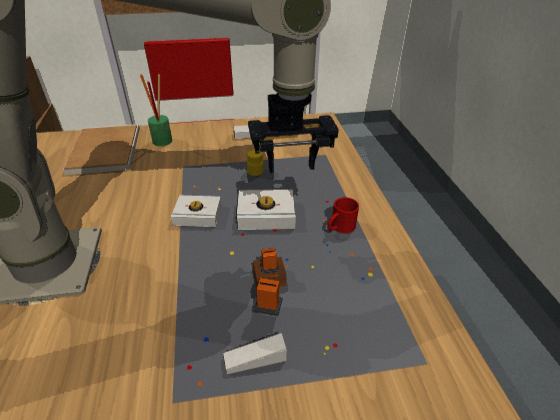

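The scene shows the key in its block at about (230,215), a larger look-alike at (187,207), the larger plinth with its cam at (320,209), and the small plinth at (318,170). The side view shows the same: cam at (266,202), key at (269,262). I'll zoom in on these.

```bash
python3 - <<'E'
from h import *
a=load("scene");b=load("side")
def crop(c,x,y,w,h,s): return cv2.resize(c["img"][y:y+h,x:x+w],None,fx=s,fy=s,interpolation=cv2.INTER_CUBIC)
im=np.vstack([np.hstack([crop(a,165,180,100,75,4),crop(a,280,180,100,75,4)]),np.hstack([crop(b,225,235,100,75,4),crop(b,220,180,100,75,4)])])
cv2.imwrite("pics/c.png",im)
print("camS",world(a,320,211,plane=.0586),"camB",world(b,266,202.5,plane=.0586))
print("keytop S",world(a,229,199,plane=.078+.014),"B",world(b,269,252,plane=.092))
E
```

```text
camS [0.59004032 0.0995301  0.0586    ] camB [0.5743526  0.08702617 0.0586    ]
keytop S [ 0.54962418 -0.13188119  0.092     ] B [ 0.55058444 -0.14076682  0.092     ]
```

View pics/c.png

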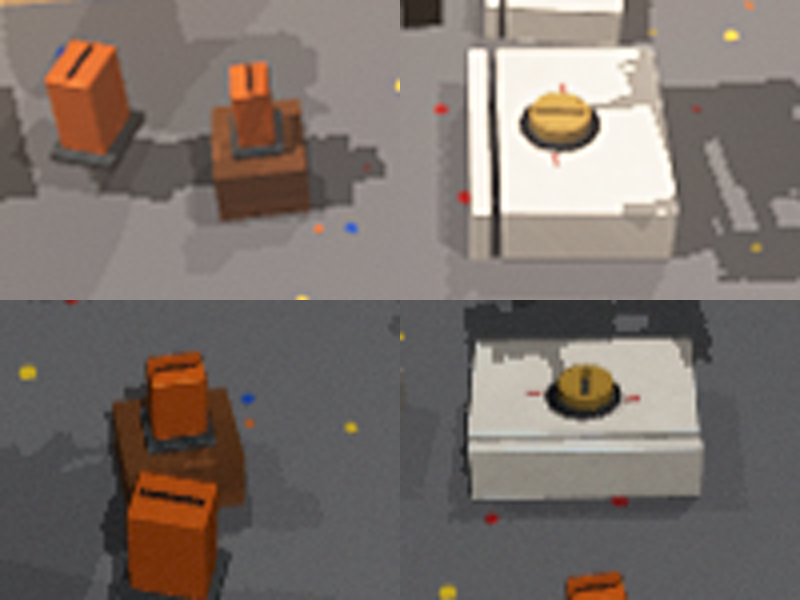

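drive_tool:
  targets:
    - [-3.4,-1.7,0,0]
    - [-3.4,-1.7,0,0]
    - [-3.4,-1.7,0,0]
    - [-3.2,-1.7,0,0]
    - [0,0,0,7]
  claw: 0

```text
clock: 0.52
ee_pos: [0.5533, -0.1358, 0.2184]
tool_rot: [-2.335, -2.093, 0.005]
wrist_force: [-0.4, -0.6, 0.5]
finger_gap: 0.0869
```

drive_tool:
  targets:
    - [0,0,0,7]
    - [0,0,0,7]
    - [0,0,0,7]
    - [0,0,0,7]
    - [0,0,0,7]

```text
clock: 0.93
ee_pos: [0.5501, -0.1404, 0.2168]
tool_rot: [-2.868, -1.269, 0.012]
wrist_force: [1.1, 1.0, -0.1]
finger_gap: 0.087
```

drive_tool:
  targets:
    - [0,0,0,7]
    - [0,0,0,7]
    - [0,0,0,7]
    - [0,0,0,7]
    - [0,0,0,7]

```text
clock: 1.35
ee_pos: [0.5487, -0.1404, 0.2147]
tool_rot: [-3.121, -0.327, 0.021]
wrist_force: [-0.4, 0.3, -0.3]
finger_gap: 0.0868
```

drive_tool:
  targets:
    - [0,0,0,7]
    - [0,0,0,7]
    - [0,0,0,0]
    - [0,0,0,0]

```text
clock: 1.68
ee_pos: [0.5477, -0.1401, 0.2132]
tool_rot: [-3.138, 0.069, 0.026]
wrist_force: [0.3, -0.8, 0.4]
finger_gap: 0.0869
```

```bash
python3 - <<'E'
from h import *
c=cam("wrist","pics/d.png");s=read_state()
print(s["clock"],s["ee_pos"],R.from_rotvec(s["tool_rot"]).as_matrix().round(3),s["joint_pos"])
print(np.linalg.inv(c["camera_from_world"])[:3].round(3),c["fx"])
E
```

```text
1.7333 [ 0.54771841 -0.1400663   0.21314156] [[ 0.999 -0.044 -0.017]
 [-0.044 -0.999  0.003]
 [-0.017 -0.002 -1.   ]] [ 0.02709154  0.21603692  0.16576509  1.63104449 -0.03625877  1.3144471
 -1.41566382]
[[-0.043 -0.965 -0.258  0.617]
 [-0.999  0.042  0.013 -0.143]
 [-0.002  0.259 -0.966  0.373]] 327.8949246204433
```

View pics/d.png

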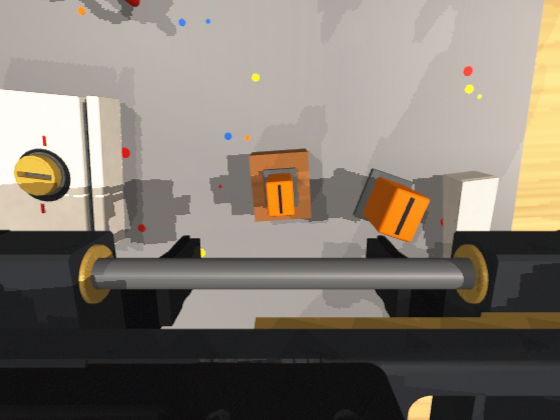

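Wrist view: the key in its block has its top slot at about (280,198), the big look-alike is at (400,210), and the cam is at (38,177) with its slot nearly along world y. I'll measure key, block and plinth from the depth map.

```bash
cat >> h.py <<'E'
def cloud(c):
    v,u=np.indices(c["z_map"].shape); z=c["z_map"]
    P=np.stack([(u-c["cx"])/c["fx"]*z,(v-c["cy"])/c["fy"]*z,z],-1)
    T=np.linalg.inv(c["camera_from_world"]); W=P@T[:3,:3].T+T[:3,3]; W[z==0]=np.nan
    return W
def rect(W,m):
    p=W[m][:,:2].astype(np.float32); r=cv2.minAreaRect(p*1000); return r,len(p),np.nanmedian(W[m][:,2])
E
python3 - <<'E'
from h import *
for n,boxes in (("wrist",{"key":(255,305,165,225),"plinth":(0,125,90,230)}),("scene",{"key":(215,243,190,240),"plinth":(290,352,185,250)})):
    c=load(n);W=cloud(c);hsv=cv2.cvtColor(c["img"],cv2.COLOR_BGR2HSV)
    v,u=np.indices(W.shape[:2])
    for k,(a,b,t,d) in boxes.items():
        box=(u>=a)&(u<=b)&(v>=t)&(v<=d)
        for nm,lo,hi in ((("top",.086,.1),("flange",.0425,.05),("block",.035,.0415)) if k=="key" else (("cam",.055,.064),("plinth",.042,.048))):
            m=box&(W[...,2]>lo)&(W[...,2]<hi)
            if m.sum()>5: print(n,k,nm,rect(W,m))
E
```

```text
wrist key top (((550.4295654296875, -137.50384521484375), (32.104148864746094, 23.963741302490234), 1.6599822044372559), 951, np.float64(0.09117398551862366))
wrist key flange (((550.4954223632812, -137.60955810546875), (40.05621337890625, 34.02646255493164), 1.4926131963729858), 391, np.float64(0.04514448739056787))
wrist key block (((543.5198364257812, -136.33023071289062), (53.25652313232422, 59.91862869262695), 87.55768585205078), 1289, np.float64(0.039253299182404944))
wrist plinth cam (((575.7686157226562, 100.83149719238281), (39.13657760620117, 39.292091369628906), 40.01421356201172), 1175, np.float64(0.057446739243601885))
wrist plinth plinth (((582.8255615234375, 96.66722106933594), (112.2013931274414, 144.6750030517578), 82.4382095336914), 11763, np.float64(0.04416079155477859))
scene key top (((552.1651611328125, -138.58447265625), (23.39918327331543, 34.05329132080078), 89.56525421142578), 92, np.float64(0.09107509182637347))
scene key flange (((559.5723266601562, -141.6167449951172), (62.14786911010742, 39.96113204956055), 3.7303802967071533), 71, np.float64(0.045320467700606826))
scene key block (((552.18115234375, -138.680419921875), (71.66768646240234, 59.888484954833984), 1.8511766195297241), 257, np.float64(0.039393714807686164))
scene plinth cam (((576.867919921875, 99.40802001953125), (36.81536865234375, 42.05069351196289), 78.76667785644531), 120, np.float64(0.05729025124390713))
scene plinth plinth (((579.1007080078125, 105.18296813964844), (128.06069946289062, 161.2163543701172), 82.06713104248047), 1662, np.float64(0.044241754030167446))
```

drive_tool:
  targets:
    - [0.3,-0.2,3,-4]
    - [0.1,0,3,0]
    - [0.1,0,3,0]
    - [0,0,0,0]
  claw: 0.35

```text
clock: 2.07
ee_pos: [0.553, -0.1379, 0.1222]
tool_rot: [-3.138, -0.071, 0.018]
wrist_force: [-1.5, 1.3, -1.9]
finger_gap: 0.0682
```

```bash
cat > st.py <<'E'
from h import *
s=read_state();M=R.from_rotvec(s["tool_rot"]).as_matrix()
print("t%.2f"%s["clock"],(s["ee_pos"]*1000).round(1),"toolx",M[:,0].round(4),"z",M[:,2].round(4),"yawx%.2f"%np.degrees(np.arctan2(M[1,0],M[0,0])))
print("F",s["wrist_force"].round(1),"T",s["ft_torque"].round(2),"gap",s["finger_gap"].round(4),s["joint_pos"].round(2))
E
python3 st.py
```

```text
t2.07 [ 553.  -137.9  122.2] toolx [ 0.9989  0.0452 -0.0113] z [-0.0114  0.0025 -0.9999] yawx2.59Traceback (most recent call last):
  File "st.py", line 4, in <module>
    print("F",s["wrist_force"].round(1),"T",s["ft_torque"].round(2),"gap",s["finger_gap"].round(4),s["joint_pos"].round(2))
                                                                          ^^^^^^^^^^^^^^^^^^^^^
AttributeError: 'float' object has no attribute 'round'
```

drive_tool:
  targets:
    - [-0.1,0,2.5,1]
    - [0,0,2.5,0]
    - [0,0,1.5,0]
    - [0,0,0,0]

```text
clock: 2.4
ee_pos: [0.5528, -0.1382, 0.0591]
tool_rot: [-3.138, -0.059, 0.014]
wrist_force: [-0.4, -0.0, -0.9]
finger_gap: 0.0572
```

```bash
sed -i 's/s\["finger_gap"\].round(4)/round(s["finger_gap"],4)/' st.py; python3 st.py
```

```text
t2.40 [ 552.8 -138.2   59.1] toolx [ 0.9993  0.0374 -0.0091] z [-0.0092  0.0024 -1.    ] yawx2.14
F [-0.4 -0.  -0.9] T [ 0.08  0.16 -0.  ] gap 0.0572 [ 0.05  0.36  0.14  1.79 -0.06  1.   -1.32]
```

drive_tool:
  targets:
    - [-0.15,0,0.45,0]
    - [0,0,0,0.4]

```text
clock: 2.57
ee_pos: [0.5521, -0.1386, 0.0568]
tool_rot: [-3.139, -0.052, 0.012]
wrist_force: [-0.2, 0.7, -0.1]
finger_gap: 0.0567
```

drive_tool:
  targets:
    - [0,0,0,0]
    - [0,0,0,0]
    - [0,0,0,0]
    - [0,0,0,0]
    - [0,0,0,0]
  claw: 1
  force: 50

```text
clock: 2.98
ee_pos: [0.5553, -0.1392, 0.0624]
tool_rot: [-3.14, -0.054, 0.0]
wrist_force: [0.5, 0.1, 0.0]
finger_gap: 0.0311
```

```bash
python3 st.py
```

```text
t2.98 [ 555.3 -139.2   62.4] toolx [ 9.994e-01  3.410e-02 -3.000e-04] z [-3.0e-04  1.4e-03 -1.0e+00] yawx1.95
F [0.5 0.1 0. ] T [0.04 0.07 0.01] gap 0.0311 [ 0.05  0.36  0.14  1.79 -0.06  1.   -1.32]
```

drive_tool:
  targets:
    - [-0.35,0,0.6,0]
    - [0,0,0,0]

```text
clock: 3.15
ee_pos: [0.5531, -0.1388, 0.0574]
tool_rot: [-3.14, -0.054, -0.005]
wrist_force: [-0.2, -0.6, -2.2]
finger_gap: 0.0239
```

```bash
sed -i 's/joint_pos"\].round(2)/joint_pos"].round(4)/' st.py; python3 st.py
```

```text
t3.15 [ 553.1 -138.8   57.4] toolx [0.9994 0.0346 0.0031] z [ 0.0031  0.0016 -1.    ] yawx1.99
F [-0.2 -0.6 -2.2] T [ 0.08  0.15 -0.03] gap 0.0239 [ 0.0474  0.3596  0.1423  1.7989 -0.0625  0.9846 -1.3209]
```

drive_tool:
  targets:
    - [0,0,-1,0]
    - [0,0,-1.5,0]
    - [0,0,-2.5,0]
    - [0,0,-3,0]
    - [0,0,0,0]

```text
clock: 3.57
ee_pos: [0.5502, -0.1388, 0.1388]
tool_rot: [-3.139, -0.054, 0.005]
wrist_force: [1.0, -0.5, -0.3]
finger_gap: 0.0237
```

```bash
python3 st.py
```

```text
t3.57 [ 550.2 -138.8  138.8] toolx [ 0.9994  0.0347 -0.003 ] z [-0.0031  0.002  -1.    ] yawx1.99
F [ 1.  -0.5 -0.3] T [-0.05 -0.02 -0.04] gap 0.0237 [ 0.0381  0.268   0.1515  1.7288 -0.0453  1.1515 -1.3333]
```

drive_tool:
  targets:
    - [0.5,-4,0,0]
    - [0.5,-4,0,0]
    - [0.5,-4,0,0]
    - [0.5,-4,0,0]
    - [0,0,0,-7]

```text
clock: 3.98
ee_pos: [0.5646, 0.023, 0.1416]
tool_rot: [3.134, 0.219, -0.001]
wrist_force: [0.1, 2.1, -0.9]
finger_gap: 0.0236
```

drive_tool:
  targets:
    - [0,0,0,-7]
    - [0,0,0,-7]
    - [0,0,0,-7]
    - [0,0,0,-7]
    - [0,0,0,-7]

```text
clock: 4.4
ee_pos: [0.5623, 0.0276, 0.1408]
tool_rot: [-2.912, -1.176, 0.007]
wrist_force: [0.7, -1.0, -1.8]
finger_gap: 0.0237
```

drive_tool:
  targets:
    - [0,0,0,-7]
    - [0,0,0,-7]
    - [0,0,0,-7]
    - [0,0,0,-7]
    - [0,0,0,-7]

```text
clock: 4.82
ee_pos: [0.5599, 0.0265, 0.1398]
tool_rot: [-2.408, -2.013, 0.013]
wrist_force: [0.4, 1.1, -1.8]
finger_gap: 0.0239
```

```bash
python3 st.py; python3 - <<'E'
from h import *
c=cam("wrist","pics/e.png")
W=cloud(c);v,u=np.indices(W.shape[:2])
m=(abs(W[...,2]-.0575)<.0025)&(np.hypot(W[...,0]-.576,W[...,1]-.1)<.03)
print(rect(W,m), cv2.minEnclosingCircle((W[m][:,:2]*1000).astype(np.float32)))
E
```

```text
t4.82 [559.9  26.5 139.8] toolx [ 0.1773  0.9841 -0.0044] z [-0.0087 -0.0029 -1.    ] yawx79.78
F [ 0.4  1.1 -1.8] T [ 0.01 -0.01 -0.03] gap 0.0239 [-0.0357  0.2627 -0.1095  1.7282  0.0327  1.1615 -0.3331]
(((576.2958984375, 101.74864196777344), (39.04227828979492, 38.884281158447266), 23.13245391845703), 2118, np.float64(0.057606367847514994)) ((576.2114868164062, 101.84439849853516), 19.88395881652832)
```

View pics/e.png

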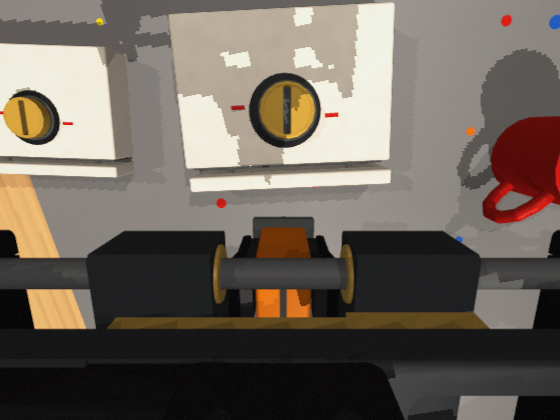

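The wrist view shows the cam at (287,110) with its slot pointing along the image column from (287,85) to (287,133). The held key's flange front is at (285,225). Next I'll measure the slot, the plinth and the key in hand.

```bash
python3 - <<'E'
from h import *
c=load("wrist");W=cloud(c);v,u=np.indices(W.shape[:2]);s=read_state()
r=np.hypot(W[...,0]-.5763,W[...,1]-.1018)
m=(W[...,2]<.0555)&(r<.0185)&(W[...,2]>.03)
print("slot",rect(W,m))
# brightness based slot, on top plane
hsv=cv2.cvtColor(c["img"],cv2.COLOR_BGR2HSV)
pts=[]
for vv in range(80,140):
  for uu in range(258,318):
    p=world(c,uu,vv,plane=.0586)
    if np.hypot(p[0]-.5763,p[1]-.1018)<.018 and hsv[vv,uu,1]<110: pts.append(p[:2])
pts=np.array(pts,np.float32)*1000
print("slot img",len(pts),cv2.minAreaRect(pts),pts.mean(0))
top=(abs(W[...,2]-.0442)<.003)&(u>150)&(u<410)&(v<172)
print("plinth",rect(W,top)); 
edges=[]
p=W[top][:,:2]*1000
# panel
pan=(abs(W[...,2]-.0442)<.003)&(u>185)&(u<395)&(v>=172)&(v<185)
print("panel",rect(W,pan))
M=R.from_rotvec(s["tool_rot"]).as_matrix()
L=(W-s["ee_pos"])@M*1000
f=(v>205)&(v<245)&(u>240)&(u<330)&(abs(L[...,2])<30)
for lo,hi in((-30,-20),(-20,-5),(5,20),(0,30)):
    k=f&(L[...,2]>lo)&(L[...,2]<hi)
    if k.sum()>3: print(lo,hi,k.sum(),np.nanmin(L[k],0).round(1),np.nanmax(L[k],0).round(1),np.nanmedian(L[k],0).round(1))
for (x,y) in ((258,222),(285,222),(285,232),(312,222),(285,245),(285,228)): print(x,y,L[y,x].round(1))
E
```

```text
slot (((573.7365112304688, 102.36445617675781), (32.75325393676758, 10.737048149108887), 80.14171600341797), 376, np.float64(0.047985404104941926))
slot img 303 ((575.6163330078125, 101.21141815185547), (30.584983825683594, 4.9475908279418945), 79.8001937866211) [575.87115 102.1007 ]
plinth (((576.4822998046875, 112.41531372070312), (119.36430358886719, 161.6224822998047), 82.41597747802734), 31286, np.float64(0.044251250561088445))
panel (((569.3716430664062, 51.277679443359375), (10.235992431640625, 159.5509033203125), 79.76091003417969), 2275, np.float64(0.04414701465350618))
-20 -5 595 [  9.2 -19.8 -18.6] [13.7 21.5 -5. ] [ 12.9   1.  -10.5]
5 20 921 [  5.9 -16.4   5.1] [17.4 17.8 16.2] [13.9  0.6 11.7]
0 30 1064 [  5.9 -18.8   0. ] [17.4 20.3 16.2] [13.4  0.6 11.5]
258 222 [ 15.3 -13.1  11.3]
285 222 [15.1  1.7 11.6]
285 232 [13.2  1.6 -0.3]
312 222 [15.  16.5 11.6]
285 245 [ 13.3   1.5 -19.6]
285 228 [13.1  1.6  6.9]
```

drive_tool:
  targets:
    - [3,0.05,0,0]
    - [3,0.05,0,0]
    - [1.9,0.05,0,0]
    - [0,0,0,0]

```text
clock: 5.2
ee_pos: [0.5743, 0.103, 0.1388]
tool_rot: [-2.415, -2.005, 0.018]
wrist_force: [-0.4, 0.6, -1.2]
finger_gap: 0.0236
```

```bash
cat > rel.py <<'E'
from h import *
import sys
# key point in tool mm at tip; slot centre world
slot=np.array([.5758,.1018])
s=read_state();M=R.from_rotvec(s["tool_rot"]).as_matrix()
d=np.r_[slot,s["ee_pos"][2]]-s["ee_pos"]; l=M.T@d*1000
print("to go dx %.1f dy %.1f mm; tip above cam top %.1f"%(l[0]+2.65,l[1]-.65,s["ee_pos"][2]*1000-43.4-58.6))
E
python3 st.py; python3 rel.py
```

```text
t5.20 [574.3 103.  138.8] toolx [ 0.1838  0.9829 -0.0069] z [-0.0109 -0.0049 -0.9999] yawx79.41
F [-0.4  0.6 -1.2] T [0.07 0.03 0.06] gap 0.0236 [-0.134   0.3149 -0.1481  1.6643  0.0514  1.1779 -0.4801]
to go dx 1.7 dy 1.1 mm; tip above cam top 36.8
```

drive_tool:
  targets:
    - [0.2,0.14,1.5,0]
    - [0,0,1.2,0]
    - [0,0,0,0]

```text
clock: 5.45
ee_pos: [0.5754, 0.1053, 0.1108]
tool_rot: [-2.42, -1.998, 0.019]
wrist_force: [-0.8, 0.1, -1.8]
finger_gap: 0.0237
```

```bash
python3 st.py; python3 rel.py; python3 - <<'E'
from h import *
a=cam("scene");b=cam("side");w=cam("wrist")
f=lambda c,x,y,s=8:cv2.resize(c["img"][y:y+50,x:x+50],None,fx=s,fy=s,interpolation=cv2.INTER_CUBIC)
cv2.imwrite("pics/f.png",np.hstack([f(a,295,170),f(b,240,165)]))
E
```

```text
t5.45 [575.4 105.3 110.8] toolx [ 0.1893  0.9819 -0.0076] z [-0.0111 -0.0056 -0.9999] yawx79.09
F [-0.8  0.1 -1.8] T [-0.05  0.03 -0.  ] gap 0.0237 [-0.1395  0.3446 -0.1465  1.6881  0.0573  1.1252 -0.4932]
to go dx -0.7 dy 0.4 mm; tip above cam top 8.8
```

View pics/f.png

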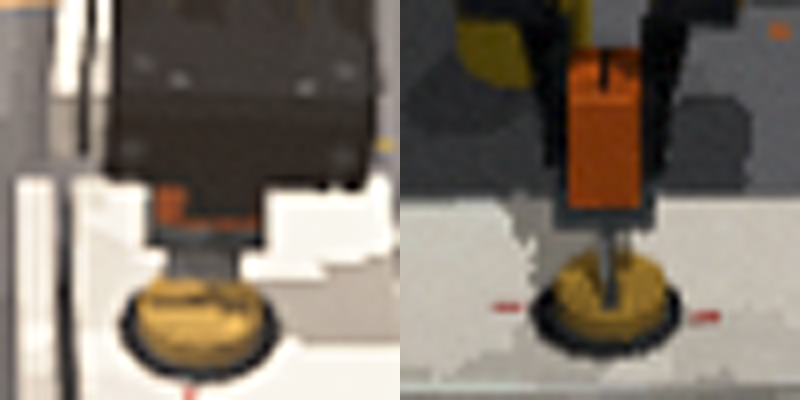

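The side crop shows the blade edge just above the slot and lined up with it, around (610,290). Lowering gently.

drive_tool:
  targets:
    - [-0.05,0.04,0.6,-0.8]
    - [0,0,0.25,0]
    - [0,0,0.1,0]

```text
clock: 5.85
ee_pos: [0.578, 0.1034, 0.1051]
tool_rot: [2.409, 2.016, -0.011]
wrist_force: [0.0, -0.5, -2.1]
finger_gap: 0.0239
```

```bash
python3 st.py; python3 rel.py
```

```text
t5.85 [578.  103.4 105.1] toolx [ 0.1763  0.9843 -0.0055] z [-0.0051 -0.0047 -1.    ] yawx79.85
F [ 0.  -0.5 -2.1] T [ 0.04 -0.02 -0.02] gap 0.0239 [-0.1351  0.3506 -0.1473  1.693   0.0599  1.1084 -0.4779]
to go dx 0.7 dy -2.5 mm; tip above cam top 3.1
```

```bash
python3 - <<'E'
from h import *
for i in range(4):
    s=read_state(); print(s["clock"],(s["ee_pos"]*1000).round(2),s["joint_pos"].round(4),s["qd"].round(3)); read_camera("side")
E
python3 rel.py
```

```text
5.85 [578.   103.41 105.09] [-0.1351  0.3506 -0.1473  1.693   0.0599  1.1084 -0.4779] [ 0.007  0.013  0.003  0.017  0.006 -0.024  0.008]
5.9 [577.85 103.27 104.86] [-0.1351  0.3508 -0.1472  1.6933  0.0599  1.1084 -0.4778] [-0.002 -0.    -0.003 -0.004 -0.002  0.008 -0.004]
5.95 [577.84 103.44 104.99] [-0.1353  0.3507 -0.1473  1.6931  0.0598  1.1087 -0.478 ] [-0.003 -0.002 -0.004 -0.004 -0.002  0.003  0.001]
6.0 [577.89 103.61 105.16] [-0.1354  0.3506 -0.1474  1.6929  0.0598  1.1088 -0.478 ] [-0.002 -0.001 -0.002 -0.004 -0.001  0.002 -0.   ]
to go dx 0.4 dy -2.4 mm; tip above cam top 3.2
```

drive_tool:
  targets:
    - [0.05,-0.24,0,0]

```text
clock: 6.13
ee_pos: [0.5759, 0.1045, 0.1054]
tool_rot: [2.409, 2.016, -0.011]
wrist_force: [-0.9, 0.3, -1.9]
finger_gap: 0.0239
```

```bash
python3 rel.py; python3 -c "
from h import *
read_camera('side');read_camera('side')"; python3 rel.py;python3 st.py
```

```text
to go dx 0.0 dy -0.3 mm; tip above cam top 3.4
to go dx -0.4 dy 0.3 mm; tip above cam top 3.4
t6.23 [575.4 105.  105.4] toolx [ 0.1756  0.9844 -0.0053] z [-0.0052 -0.0044 -1.    ] yawx79.89
F [-1.4  0.1 -1.6] T [-0.02  0.05 -0.06] gap 0.0237 [-0.137   0.3459 -0.1488  1.6987  0.0594  1.1075 -0.4806]
```

Good; aligned within 0.4 mm. Going down.

drive_tool:
  targets:
    - [0,0.02,0.5,0]

```text
clock: 6.32
ee_pos: [0.5761, 0.1052, 0.1012]
tool_rot: [2.408, 2.017, -0.008]
wrist_force: [0.2, -0.1, -1.1]
finger_gap: 0.0236
```

```bash
python3 -c "
from h import *
read_camera('side');read_camera('side')"; python3 rel.py;python3 st.py
```

```text
to go dx -0.3 dy 0.5 mm; tip above cam top -2.4
t6.42 [575.2 104.9  99.6] toolx [ 0.1755  0.9845 -0.0057] z [-0.0062 -0.0047 -1.    ] yawx79.89
F [-0.4  0.8 -1.2] T [-0.04  0.05 -0.03] gap 0.0233 [-0.1373  0.3521 -0.1486  1.7037  0.0605  1.0974 -0.4813]
```

drive_tool:
  targets:
    - [0,0.03,0.4,0]

```text
clock: 6.5
ee_pos: [0.5758, 0.1049, 0.096]
tool_rot: [2.408, 2.017, -0.011]
wrist_force: [0.7, -0.3, -0.8]
finger_gap: 0.0232
```

```bash
python3 -c "
from h import *
read_camera('side');read_camera('side')"; python3 rel.py;python3 st.py
```

```text
to go dx -0.1 dy 0.2 mm; tip above cam top -7.0
t6.60 [575.5 104.7  95. ] toolx [ 0.1755  0.9845 -0.0059] z [-0.0063 -0.0048 -1.    ] yawx79.89
F [ 1.1 -0.8 -1.6] T [ 0.04 -0.23  0.05] gap 0.0236 [-0.1374  0.3576 -0.1482  1.7069  0.0617  1.0888 -0.4817]
```

drive_tool:
  targets:
    - [0,0.02,0,4]
    - [0,0.02,0,4]

```text
clock: 6.77
ee_pos: [0.5766, 0.1043, 0.0949]
tool_rot: [2.544, 1.841, -0.011]
wrist_force: [-0.5, 0.0, -0.9]
finger_gap: 0.0238
```

```bash
cat > chk.py <<'E'
from h import *
read_camera('side')
s=read_state();M=R.from_rotvec(s["tool_rot"]).as_matrix();F=s["wrist_force"]
k=s["ee_pos"]*1000+M@[-2.65,.4,0]
l=M.T@(np.r_[[575.8,101.8],k[2]]-k)
yaw=np.degrees(np.arctan2(M[1,0],M[0,0]))
print("t%.2f key"%s["clock"],k.round(1),"to centre tool",l[:2].round(1),"yaw %.2f"%yaw,"turned %.3f rad"%np.radians(79.9-yaw),"F",F.round(1),"T",s["ft_torque"].round(2),"gap %.4f"%s["finger_gap"],"depth %.1f"%(58.6-(s["ee_pos"][2]*1000-43.4)))
E
python3 chk.py
```

```text
t6.82 key [576.1 101.7  94.9] to centre tool [ 0.  -0.4] yaw 71.47 turned 0.147 rad F [ 1.1  0.8 -1.5] T [-0.04 -0.15  0.12] gap 0.0234 depth 7.1
```

drive_tool:
  targets:
    - [0,0,0,5]
    - [0,0.02,0,5]
    - [0,0.02,0,5]

```text
clock: 7.07
ee_pos: [0.5772, 0.1041, 0.0949]
tool_rot: [2.768, 1.481, -0.011]
wrist_force: [0.4, -0.1, -0.9]
finger_gap: 0.0236
```

```bash
python3 chk.py
```

```text
t7.12 key [576.  101.6  95. ] to centre tool [ 0.  -0.3] yaw 55.92 turned 0.419 rad F [-0.5  0.4 -0.5] T [0.03 0.02 0.11] gap 0.0239 depth 7.1
```

drive_tool:
  targets:
    - [0,0.01,0,5]
    - [0,0.02,0,5]
    - [0,0.02,0,5]
    - [0,0.02,0,5]

```text
clock: 7.45
ee_pos: [0.5778, 0.1035, 0.0949]
tool_rot: [2.984, 0.971, -0.01]
wrist_force: [0.0, -0.1, -1.3]
finger_gap: 0.0236
```

```bash
python3 chk.py
```

```text
t7.50 key [575.9 101.6  95. ] to centre tool [ 0.1 -0.2] yaw 35.68 turned 0.772 rad F [-0.4  0.  -1.1] T [0.01 0.08 0.14] gap 0.0238 depth 7.1
```

drive_tool:
  targets:
    - [0,0.01,0,5]
    - [0,0.02,0,5]
    - [0,0.02,0,5]
    - [0,0.02,0,5]

```text
clock: 7.83
ee_pos: [0.5781, 0.1028, 0.0949]
tool_rot: [3.105, 0.442, -0.009]
wrist_force: [-0.2, -0.7, -1.3]
finger_gap: 0.0237
```

```bash
python3 chk.py
```

```text
t7.88 key [575.7 101.6  95. ] to centre tool [ 0.2 -0.2] yaw 15.82 turned 1.118 rad F [-0.6  0.5 -1.7] T [-0.02  0.09  0.09] gap 0.0238 depth 7.1
```

drive_tool:
  targets:
    - [0,0.01,0,5]
    - [0,0.02,0,5]
    - [0,0.02,0,4]

```text
clock: 8.13
ee_pos: [0.5782, 0.1021, 0.0949]
tool_rot: [3.134, 0.067, -0.008]
wrist_force: [0.3, 0.2, -0.8]
finger_gap: 0.0237
```

```bash
python3 chk.py
```

```text
t8.18 key [575.6 101.7  95. ] to centre tool [ 0.2 -0.1] yaw 2.20 turned 1.356 rad F [ 0.5  0.5 -1.5] T [0.07 0.05 0.16] gap 0.0233 depth 7.0
```

drive_tool:
  targets:
    - [0,0.01,0,3]
    - [0,0.01,0,2]

```text
clock: 8.35
ee_pos: [0.5782, 0.102, 0.0949]
tool_rot: [3.134, -0.059, -0.007]
wrist_force: [0.8, -0.4, -1.4]
finger_gap: 0.0239
```

```bash
python3 chk.py
```

```text
t8.40 key [575.6 101.7  95. ] to centre tool [ 0.2 -0.1] yaw -2.23 turned 1.433 rad F [-0.4 -1.  -2.3] T [0.01 0.   0.2 ] gap 0.0237 depth 7.1
```

drive_tool:
  targets:
    - [0,0.01,0,2]

```text
clock: 8.48
ee_pos: [0.5782, 0.1019, 0.095]
tool_rot: [3.133, -0.105, -0.007]
wrist_force: [0.1, -0.3, -0.3]
finger_gap: 0.0235
```

```bash
python3 chk.py
```

```text
t8.53 key [575.5 101.7  94.9] to centre tool [ 0.3 -0.1] yaw -4.06 turned 1.465 rad F [ 0.6 -0.  -0.8] T [0.05 0.11 0.16] gap 0.0235 depth 7.1
```

drive_tool:
  targets:
    - [0,0,0,1.5]

```text
clock: 8.62
ee_pos: [0.5782, 0.1019, 0.095]
tool_rot: [3.131, -0.144, -0.007]
wrist_force: [-0.2, -1.4, -0.9]
finger_gap: 0.0237
```

```bash
python3 chk.py
```

```text
t8.67 key [575.5 101.7  94.9] to centre tool [ 0.3 -0.1] yaw -5.50 turned 1.491 rad F [ 0.1  0.5 -1. ] T [-0.01  0.06  0.2 ] gap 0.0239 depth 7.1
```

drive_tool:
  targets:
    - [0,0,0,1]

```text
clock: 8.75
ee_pos: [0.5782, 0.1019, 0.0949]
tool_rot: [3.129, -0.174, -0.007]
wrist_force: [0.2, 0.1, -1.3]
finger_gap: 0.0236
```

```bash
python3 chk.py; python3 chk.py
```

```text
t8.80 key [575.5 101.7  95. ] to centre tool [ 0.3 -0.1] yaw -6.52 turned 1.508 rad F [-0.2 -0.7 -1.6] T [-0.01  0.05  0.17] gap 0.0238 depth 7.1
t8.85 key [575.5 101.7  94.9] to centre tool [ 0.3 -0.1] yaw -6.46 turned 1.507 rad F [ 0.3 -0.7 -0.3] T [-0.06  0.07  0.14] gap 0.0237 depth 7.1
```

drive_tool:
  targets:
    - [0,0,0,1]

```text
clock: 8.93
ee_pos: [0.5782, 0.1018, 0.0949]
tool_rot: [3.128, -0.202, -0.007]
wrist_force: [0.5, -0.4, 0.1]
finger_gap: 0.0237
```

```bash
python3 chk.py; python3 chk.py
```

```text
t8.98 key [575.5 101.7  94.9] to centre tool [ 0.3 -0.1] yaw -7.54 turned 1.526 rad F [ 0.8 -0.8 -0.8] T [-0.04  0.05  0.26] gap 0.0235 depth 7.1
t9.03 key [575.5 101.8  95. ] to centre tool [ 0.3 -0.1] yaw -7.47 turned 1.525 rad F [-0.  -0.8 -0.5] T [-0.07  0.04  0.27] gap 0.0239 depth 7.1
```

drive_tool:
  targets:
    - [0,0,0,1]

```text
clock: 9.12
ee_pos: [0.5782, 0.1018, 0.095]
tool_rot: [3.125, -0.231, -0.007]
wrist_force: [-0.1, -0.6, -1.5]
finger_gap: 0.0237
```

```bash
python3 chk.py; python3 chk.py
```

```text
t9.17 key [575.5 101.8  94.9] to centre tool [ 0.3 -0. ] yaw -8.59 turned 1.544 rad F [ 0.1 -0.6 -0.6] T [-0.1   0.1   0.38] gap 0.0238 depth 7.1
t9.22 key [575.5 101.8  95. ] to centre tool [ 0.3 -0.1] yaw -8.51 turned 1.543 rad F [ 0.3 -0.  -1.1] T [-0.13  0.07  0.36] gap 0.0237 depth 7.0
```

Torque climbed from 0.19 to 0.37 N m over 2°: the cam is at its stop. I'll back off into the play, then lift out.

drive_tool:
  targets:
    - [0,0,0,-3]
    - [0,0,0,-2.5]

```text
clock: 9.38
ee_pos: [0.5781, 0.102, 0.0949]
tool_rot: [3.133, -0.08, -0.008]
wrist_force: [0.2, 0.4, -0.9]
finger_gap: 0.0237
```

```bash
python3 chk.py; python3 chk.py
```

```text
t9.43 key [575.4 101.7  94.8] to centre tool [ 0.4 -0.1] yaw -2.77 turned 1.443 rad F [-0.  -0.7 -2.6] T [ 0.03  0.16 -0.01] gap 0.0237 depth 7.2
t9.48 key [575.4 101.7  94.8] to centre tool [ 0.4 -0.1] yaw -3.02 turned 1.447 rad F [ 1.   0.1 -1.8] T [0.04 0.07 0.03] gap 0.0235 depth 7.2
```

Torque is now ~0. Lifting straight out.

drive_tool:
  targets:
    - [0,0,-0.5,0]
    - [0,0,-1,0]
    - [0,0,-2,0]
    - [0,0,-2,0]
    - [0,0,0,0]

```text
clock: 9.9
ee_pos: [0.5774, 0.1023, 0.1531]
tool_rot: [3.133, -0.094, -0.012]
wrist_force: [0.6, 0.4, -1.6]
finger_gap: 0.0237
```

```bash
python3 chk.py
```

```text
t9.95 key [574.2 101.9 151.4] to centre tool [1.6 0. ] yaw -3.41 turned 1.454 rad F [-0.3  0.1 -1.1] T [ 0.04  0.11 -0.05] gap 0.0231 depth -49.3
```

drive_tool:
  targets:
    - [-0.8,4.1,0,0]
    - [-0.8,4.1,0,0]
    - [-0.8,4.1,0,0]
    - [-0.8,4.1,0,0]
    - [-0.8,4.1,0,-5]

```text
clock: 10.37
ee_pos: [0.5244, -0.093, 0.1502]
tool_rot: [3.139, 0.066, -0.016]
wrist_force: [1.5, -0.4, -1.0]
finger_gap: 0.0235
```

```bash
python3 chk.py; python3 st.py
```

```text
t10.42 key [ 519.3 -103.6  150.3] to centre tool [  66.3 -202.4] yaw 2.75 turned 1.347 rad F [ -2.9 -10.7  -1.3] T [-0.75  0.28 -0.02] gap 0.0237 depth -48.3
t10.42 [ 521.9 -103.   150.3] toolx [ 0.9988  0.0479 -0.0114] z [-0.0112 -0.0063 -0.9999] yawx2.75
F [ -2.9 -10.7  -1.3] T [-0.75  0.28 -0.02] gap 0.0237 [-0.0727  0.1866  0.1975  1.8034 -0.0314  1.1656 -1.3887]
```

drive_tool:
  targets:
    - [-1.5,1.5,0,1]
    - [-1.3,1.5,0,0]
    - [0,0,0,0]

```text
clock: 10.67
ee_pos: [0.4915, -0.14, 0.149]
tool_rot: [3.135, 0.035, -0.021]
wrist_force: [-0.0, -1.2, -1.5]
finger_gap: 0.0234
```

```bash
python3 st.py; python3 - <<'E'
from h import *
a=cam("scene");c=cam("wrist"); s=read_state()
f=lambda c,x,y,s=4:cv2.resize(c["img"][y:y+75,x:x+100],None,fx=s,fy=s,interpolation=cv2.INTER_CUBIC)
cv2.imwrite("pics/g.png",np.hstack([cv2.resize(c["img"],(400,300)),f(a,280,180)]))
W=cloud(c);v,u=np.indices(W.shape[:2])
r=np.maximum(abs(W[...,0]-.551),abs(W[...,1]+.138))
m=(abs(W[...,2]-.0395)<.0025)&(r<.045); print("block",rect(W,m))
m=(W[...,2]<.034)&(W[...,2]>-.005)&(r<.017); print("pocket",m.sum()>5 and rect(W,m))
M=R.from_rotvec(s["tool_rot"]).as_matrix();L=(W-s["ee_pos"])@M*1000
k=(abs(L[...,2]-11.5)<1.5)&(L[...,0]>5)&(L[...,0]<25)&(abs(L[...,1])<25)
print("flange",np.nanmin(L[k],0).round(1),np.nanmax(L[k],0).round(1))
k=(abs(L[...,2]+5)<4)&(L[...,0]>5)&(L[...,0]<25)&(abs(L[...,1])<16)
print("handle front",np.nanmedian(L[k],0))
E
```

```text
t10.67 [ 491.5 -140.   149. ] toolx [ 0.9997  0.022  -0.0137] z [-0.0135 -0.0068 -0.9999] yawx1.26
F [-0.  -1.2 -1.5] T [-0.04  0.07 -0.05] gap 0.0234 [-0.0257  0.1434  0.2258  1.8565 -0.0247  1.1574 -1.3406]
block (((550.185546875, -137.46018981933594), (69.5284194946289, 60.19097137451172), 1.3570252656936646), 6243, np.float64(0.03925940768990582))
pocket (((550.1412963867188, -137.50729370117188), (29.829248428344727, 8.001957893371582), 1.4544432163238525), 367, np.float64(0.007505662416250558))
flange [  5.2 -15.   10. ] [16.5 19.  13. ]
handle front [12.00203449 -0.25065721 -5.10450904]
```

View pics/g.png

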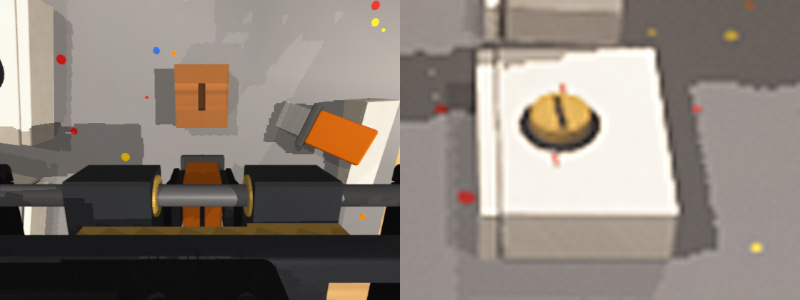

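The cam slot now points along the red marks and the panel is drawn in (right crop, cam at about (560,110)). The look-alike at (330,130) looks different, so I'll check it.

```bash
python3 - <<'E'
from h import *
a=load("scene");b=cam("side");o=cv2.imread("pics/a.png");ob=cv2.imread("pics/b.png")
g=lambda i,x,y:cv2.resize(i[y:y+75,x:x+100],None,fx=4,fy=4,interpolation=cv2.INTER_CUBIC)
cv2.imwrite("pics/i.png",np.vstack([np.hstack([g(o,140,180),g(a["img"],140,180)]),np.hstack([g(ob,220,260),g(b["img"],220,260)])]))
E
```

```text
(no output)
```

View pics/i.png

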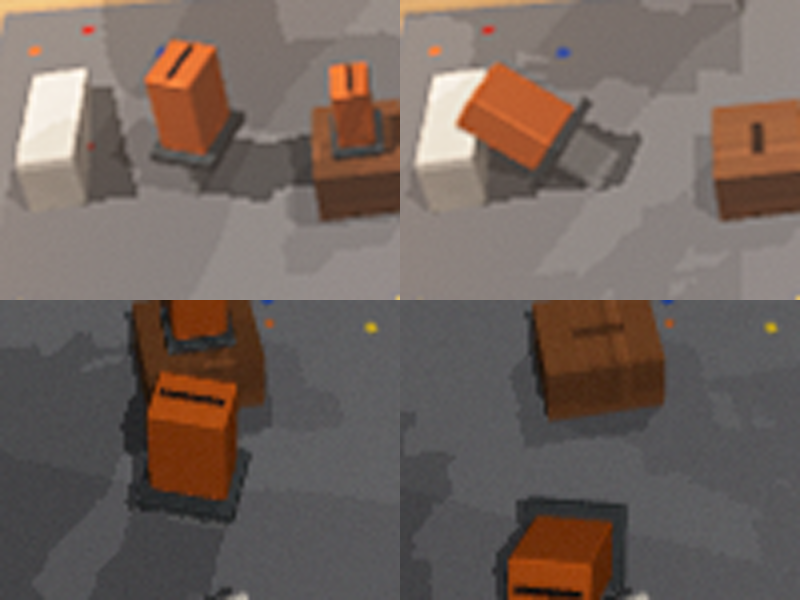

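The look-alike (not a listed item) has toppled against the wedge, most likely brushed by the gripper body during the grasp. I'll check that the wedge hasn't moved, and refine where the key sits in the hand.

```bash
python3 - <<'E'
from h import *
ob=cv2.imread("pics/b.png").astype(float);b=load("side")["img"].astype(float)
o=cv2.imread("pics/a.png").astype(float);a=load("scene")["img"].astype(float)
for n,p,q,(x,y,w,h) in (("side",ob,b,(215,345,80,40)),("scene",o,a,(140,190,22,45))):
    def e(i):
        g=cv2.cvtColor(i[y:y+h,x:x+w].astype(np.uint8),cv2.COLOR_BGR2GRAY); return g.astype(np.float32)
    print(n,"shift px",cv2.phaseCorrelate(e(p),e(q)),"meandiff",abs(e(p)-e(q)).mean())
    m=[ (g>150) for g in (e(p),e(q))]; print([ (k.sum(),np.argwhere(k).min(0),np.argwhere(k).max(0)) for k in m])
c=load("wrist");W=cloud(c);s=read_state();M=R.from_rotvec(s["tool_rot"]).as_matrix();L=(W-s["ee_pos"])@M*1000
for v in range(214,242,3): print(v,[tuple(L[v,u].round(1)) for u in (256,265,282,300,310)])
E
```

```text
side shift px ((0.09940405735694213, 0.13730533484161356), 0.8144448399543762) meandiff 6.843125
[(np.int64(800), array([0, 9]), array([24, 70])), (np.int64(761), array([0, 9]), array([23, 70]))]
scene shift px ((-0.12111488922777092, 0.38004454588586967), 0.6331536019289935) meandiff 10.177778
[(np.int64(365), array([1, 1]), array([35, 21])), (np.int64(319), array([1, 3]), array([32, 21]))]
214 [(np.float64(-18.9), np.float64(-23.7), np.float64(150.2)), (np.float64(-18.6), np.float64(-14.8), np.float64(149.0)), (np.float64(-19.2), np.float64(1.9), np.float64(150.9)), (np.float64(-19.0), np.float64(19.6), np.float64(149.8)), (np.float64(-18.9), np.float64(29.3), np.float64(149.5))]
217 [(np.float64(15.5), np.float64(-12.2), np.float64(15.7)), (np.float64(15.5), np.float64(-7.2), np.float64(15.5)), (np.float64(15.6), np.float64(2.3), np.float64(14.8)), (np.float64(15.4), np.float64(12.4), np.float64(15.4)), (np.float64(15.2), np.float64(18.0), np.float64(16.2))]
220 [(np.float64(14.8), np.float64(-12.0), np.float64(12.0)), (np.float64(14.4), np.float64(-7.1), np.float64(13.1)), (np.fl
[... 1441 characters left out ...]
3), np.float64(-3.7)), (np.float64(11.2), np.float64(11.4), np.float64(-3.4)), (np.float64(6.0), np.float64(17.8), np.float64(12.0))]
238 [(np.float64(8.4), np.float64(-11.2), np.float64(0.3)), (np.float64(11.9), np.float64(-5.9), np.float64(-9.8)), (np.float64(11.4), np.float64(2.3), np.float64(-8.4)), (np.float64(11.4), np.float64(11.2), np.float64(-8.5)), (np.float64(8.0), np.float64(16.9), np.float64(1.1))]
241 [(np.float64(8.2), np.float64(-10.9), np.float64(-3.7)), (np.float64(11.4), np.float64(-5.8), np.float64(-12.6)), (np.float64(11.3), np.float64(2.3), np.float64(-12.5)), (np.float64(11.3), np.float64(11.0), np.float64(-12.7)), (np.float64(8.6), np.float64(16.4), np.float64(-5.1))]
```

```bash
cat > pk.py <<'E'
from h import *
s=read_state();c=cam("wrist");s2=read_state()
W=cloud(c);r=np.maximum(abs(W[...,0]-.551),abs(W[...,1]+.138))
m=(W[...,2]<.034)&(W[...,2]>-.005)&(r<.017); print("pocket",rect(W,m))
M=R.from_rotvec(s["tool_rot"]).as_matrix();L=(W-s["ee_pos"])@M*1000
print((s["ee_pos"]*1000).round(1),(s2["ee_pos"]*1000).round(1),L[235,282].round(1))
row=L[226]; k=(abs(row[:,2]-12)<2.5)&(abs(row[:,1])<30); print("flange y",row[k][:,1].min(),row[k][:,1].max())
E
python3 pk.py; python3 st.py
```

```text
pocket (((550.24951171875, -137.76303100585938), (30.02304458618164, 7.470595359802246), 1.476145625114441), 359, np.float64(0.007408116659604391))
[ 494.1 -135.7  149.2] [ 494.4 -135.2  149.2] [13.4 -0.5 -4.9]
flange y -16.53340643733982 17.327432286593314
t10.87 [ 494.4 -135.2  149.2] toolx [ 0.9995  0.0289 -0.0123] z [-0.0122 -0.0056 -0.9999] yawx1.66
F [ 1.2 -0.3 -1.2] T [ 0.09  0.04 -0.03] gap 0.024 [-0.0298  0.1457  0.2206  1.8531 -0.0262  1.1573 -1.3425]
```

drive_tool:
  targets:
    - [3,0.2,1.5,0]
    - [2.9,0.1,2,0]
    - [0,0,1.5,0]

```text
clock: 11.12
ee_pos: [0.559, -0.1328, 0.1008]
tool_rot: [3.137, 0.052, -0.005]
wrist_force: [-1.0, 1.0, -2.0]
finger_gap: 0.0235
```

```bash
cat > pr.py <<'E'
from h import *
for i in range(4): read_camera("side")
s=read_state();M=R.from_rotvec(s["tool_rot"]).as_matrix()
tip=s["ee_pos"]*1000+M@[-2.6,.4,0]
l=M.T@(np.array([550.2,-137.9,tip[2]])-tip)
print("togo",l[:2].round(1),"z",(s["ee_pos"][2]*1000).round(1),"left to seat",(s["ee_pos"][2]*1000-57.4).round(1),"F",s["wrist_force"].round(1),"tz",M[:,2].round(4),"yaw",np.degrees(np.arctan2(M[1,0],M[0,0])).round(2),s["finger_gap"],s["clock"])
E
python3 pr.py
```

```text
togo [-1.8  2.8] z 102.1 left to seat 44.7 F [-0.  -0.8 -0.6] tz [-0.0069 -0.0047 -1.    ] yaw 1.76 0.02338124540358935 11.3167
```

drive_tool:
  targets:
    - [-0.17,0.28,0.4,0]

```text
clock: 11.4
ee_pos: [0.5537, -0.1368, 0.0997]
tool_rot: [3.137, 0.05, -0.007]
wrist_force: [-0.4, 0.0, -2.2]
finger_gap: 0.0239
```

```bash
python3 pr.py; python3 - <<'E'
from h import *
a=cam("scene");b=cam("side")
f=lambda c,x,y,s=8:cv2.resize(c["img"][y:y+50,x:x+50],None,fx=s,fy=s,interpolation=cv2.INTER_CUBIC)
cv2.imwrite("pics/j.png",np.hstack([f(a,205,185),f(b,245,240)]))
E
```

```text
togo [ 0.  -0.2] z 98.8 left to seat 41.4 F [ 0.3  0.2 -1.3] tz [-0.0059 -0.0046 -1.    ] yaw 1.73 0.02348596964630882 11.6
```

View pics/j.png

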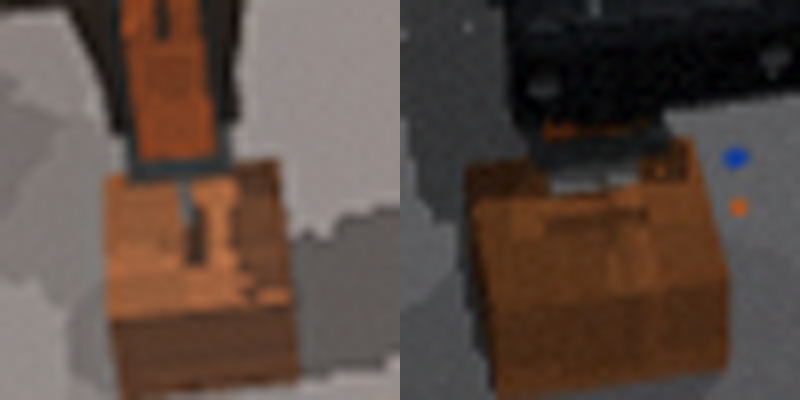

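The blade is above the pocket and in line with it in both views. Lowering.

drive_tool:
  targets:
    - [0,0,1,0]
    - [0,0,0.7,0]

```text
clock: 11.87
ee_pos: [0.554, -0.1377, 0.0827]
tool_rot: [3.136, 0.048, -0.003]
wrist_force: [0.5, 0.1, -1.4]
finger_gap: 0.0235
```

```bash
python3 pr.py
```

```text
togo [-1.1 -0.3] z 83.0 left to seat 25.6 F [-0.7 -0.9 -1.1] tz [-0.0032 -0.0048 -1.    ] yaw 1.74 0.023554587242401833 12.0667
```

drive_tool:
  targets:
    - [-0.12,0,0.6,0]

```text
clock: 12.15
ee_pos: [0.5537, -0.138, 0.078]
tool_rot: [3.136, 0.048, -0.002]
wrist_force: [0.5, 0.2, -1.9]
finger_gap: 0.0239
```

```bash
python3 pr.py
```

```text
togo [ 0.4 -0.4] z 76.8 left to seat 19.4 F [ 0.3 -0.2 -0.6] tz [-0.0037 -0.0048 -1.    ] yaw 1.73 0.02389748601552851 12.35
```

drive_tool:
  targets:
    - [0,-0.03,0.8,0]

```text
clock: 12.43
ee_pos: [0.5536, -0.1378, 0.0701]
tool_rot: [3.136, 0.047, -0.002]
wrist_force: [0.2, -0.2, -0.9]
finger_gap: 0.0235
```

```bash
python3 pr.py
```

```text
togo [ 0.6 -0. ] z 68.5 left to seat 11.1 F [ 0.5  0.2 -1.8] tz [-0.0043 -0.0048 -1.    ] yaw 1.74 0.023763722266338348 12.6333
```

drive_tool:
  targets:
    - [0,0,0.7,0]

```text
clock: 12.72
ee_pos: [0.5532, -0.1377, 0.0625]
tool_rot: [3.136, 0.048, -0.003]
wrist_force: [0.5, 0.9, -1.5]
finger_gap: 0.0237
```

```bash
python3 pr.py
```

```text
togo [ 0.9 -0. ] z 61.1 left to seat 3.7 F [ 0.8 -0.1 -1.7] tz [-0.005  -0.0047 -1.    ] yaw 1.74 0.02357444873467312 12.9167
```

drive_tool:
  targets:
    - [0.05,0,0.3,0]

```text
clock: 13.0
ee_pos: [0.5529, -0.1376, 0.0586]
tool_rot: [3.136, 0.047, -0.006]
wrist_force: [0.2, -0.4, -0.5]
finger_gap: 0.0235
```

```bash
python3 pr.py
```

```text
togo [ 0.3 -0. ] z 58.1 left to seat 0.7 F [ 0.3 -0.7 -1.6] tz [-0.005  -0.0047 -1.    ] yaw 1.74 0.023779484569597515 13.2
```

drive_tool:
  targets:
    - [0,0,0.1,0]

```text
clock: 13.28
ee_pos: [0.5526, -0.1375, 0.0573]
tool_rot: [3.137, 0.048, -0.007]
wrist_force: [-0.6, 0.1, -1.1]
finger_gap: 0.0235
```

```bash
python3 pr.py
```

```text
togo [ 0.3 -0.1] z 57.2 left to seat -0.2 F [-0.3 -0.2 -1.5] tz [-0.0048 -0.0048 -1.    ] yaw 1.74 0.023747436604040342 13.4833
```

drive_tool:
  targets:
    - [0,0,0.1,0]

```text
clock: 13.57
ee_pos: [0.5526, -0.1375, 0.057]
tool_rot: [3.137, 0.047, -0.008]
wrist_force: [-7.3, 1.2, 17.7]
finger_gap: 0.0233
```

```bash
python3 pr.py
```

```text
togo [ 0.2 -0.1] z 57.1 left to seat -0.3 F [-4.2  1.1  8.3] tz [-0.0046 -0.0045 -1.    ] yaw 1.73 0.023836779100463515 13.7667
```

Seated: the flange is on the block, with about 8–18 N on it. Opening only a little, then retreating straight up.

drive_tool:
  targets:
    - [0,0,0,0]
    - [0,0,0,0]
    - [0,0,0,0]
    - [0,0,0,0]
  claw: 0.5

```text
clock: 14.1
ee_pos: [0.5531, -0.1376, 0.0579]
tool_rot: [3.137, 0.047, -0.005]
wrist_force: [-1.4, -0.1, -0.5]
finger_gap: 0.0404
```

```bash
python3 pr.py
```

```text
togo [-0.2 -0.2] z 57.8 left to seat 0.4 F [ 0.4  0.3 -0.6] tz [-0.0034 -0.0046 -1.    ] yaw 1.73 0.04288383768197418 14.3
```

drive_tool:
  targets:
    - [0,0,-1,0]
    - [0,0,-2,0]
    - [0,0,-3,0]
    - [0,0,-4,0]
    - [-2,0,-3,0]

```text
clock: 14.72
ee_pos: [0.5307, -0.1361, 0.1875]
tool_rot: [3.138, 0.05, -0.026]
wrist_force: [0.2, -0.4, 0.6]
finger_gap: 0.0438
```

drive_tool:
  targets:
    - [-3,0,-0.5,0]
    - [-2,0,0,0]
    - [0,0,0,0]
    - [0,0,0,0]

```text
clock: 15.05
ee_pos: [0.4809, -0.1393, 0.2052]
tool_rot: [3.136, 0.047, -0.002]
wrist_force: [-0.4, -0.5, -0.2]
finger_gap: 0.0433
```

```bash
python3 - <<'E'
from h import *
for i in range(2): read_camera("side")
a=cam("scene");b=cam("side");c=cam("wrist")
g=lambda i,x,y:cv2.resize(i["img"][y:y+75,x:x+100],None,fx=4,fy=4,interpolation=cv2.INTER_CUBIC)
cv2.imwrite("pics/k.png",np.vstack([np.hstack([g(a,150,180),g(a,280,180)]),np.hstack([g(b,225,235),g(b,220,180)])]))
W=cloud(c);r=np.maximum(abs(W[...,0]-.55),abs(W[...,1]+.138))
for n,z in(("key top",.0912),("flange",.045),("block",.0393)):
    m=(abs(W[...,2]-z)<(.003 if z>.05 else .002))&(r<.045);print(n,rect(W,m))
W=cloud(a);v,u=np.indices(W.shape[:2])
m=(W[...,2]<.0535)&(np.hypot(W[...,0]-.576,W[...,1]-.1005)<.016);print("cam slot depth",m.sum())
pts=[];h=cv2.cvtColor(a["img"],cv2.COLOR_BGR2HSV)
for vv in range(200,225):
  for uu in range(305,336):
    p=world(a,uu,vv,plane=.0586)[:2]
    if np.hypot(p[0]-.577,p[1]-.0995)<.017 and h[vv,uu,2]<100: pts.append(p*1000)
print("slot",len(pts),cv2.minAreaRect(np.array(pts,np.float32)) if len(pts)>4 else 0)
E
python3 st.py
```

```text
key top (((549.7515869140625, -138.0384521484375), (31.54412269592285, 23.86614227294922), 1.7564260959625244), 1207, np.float64(0.09117105939221881))
flange (((549.49755859375, -138.32223510742188), (39.481117248535156, 33.582130432128906), 1.8853577375411987), 362, np.float64(0.04511847951633996))
block (((550.5609741210938, -137.48056030273438), (69.55608367919922, 59.999305725097656), 1.6855716705322266), 3081, np.float64(0.039254778507625654))
cam slot depth 12
slot 5 ((576.4892578125, 100.43555450439453), (1.3036705255508423, 19.55946922302246), 88.86578369140625)
t15.30 [ 481.3 -139.   203.3] toolx [ 0.9995  0.0307 -0.0046] z [-0.0044 -0.0053 -1.    ] yawx1.76
F [ 0.1  1.  -0.3] T [0.   0.06 0.02] gap 0.0435 [-0.0326  0.0668  0.2289  1.819  -0.0095  1.2608 -1.3413]
```

View pics/k.png

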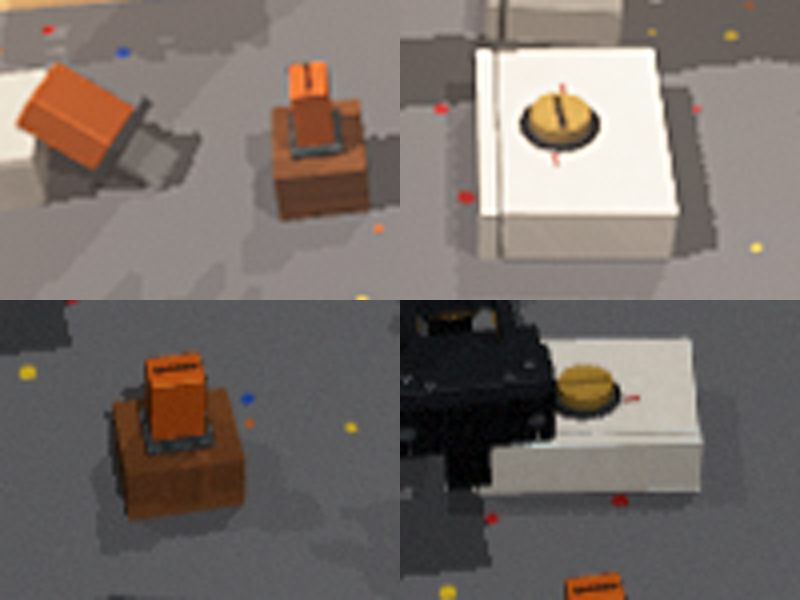

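The final view shows the key standing in its block at the same height as at the start. The cam slot is at the red marks and the panel is in. Handing in.

```bash
python3 -c "
from h import *
print(finish_job())"
```

```text
the job is handed in; nothing more can be done
None
```

The cam is seated at its stop, the end panel is drawn in, and the key is back fully down in its block. One thing went wrong: the larger orange look-alike, which isn't a listed item, fell over. I handed the job in at about 15 s of the 72 s allowed.

- **Cam:** I turned it clockwise until the resistance rose from about 0.19 to 0.37 N m over the last 2°, below the 0.45 N m limit. I then backed off into the play and lifted the key straight out. The last picture shows the slot along the red marks; my attempt to measure its final angle found too few pixels to count as a check.
- **Key:** its top and flange measured at the same heights as at the start (91.2 and 45.1 mm, within 0.1 mm). It is within about 1 mm of the pocket centre, and the gripper is clear of it.
- **Look-alike:** it now leans against the wedge. The gripper most likely brushed it while I was taking the key, though no force reading showed it. I left it there, because moving it could have shifted the wedge.
- **Bystanders:** comparing pictures showed the wedge had moved less than about 0.4 pixel. I never worked near the red pot or yellow jar and did not measure them again.

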